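Shut and latch the hanging caddy

TASK

Close the white plastic caddy that hangs on the rail beside the two steel mugs: with the fingertips push its lid down until it is fully shut, and only then push the sliding catch at its front fully home over the lid's edge. Just push: do not lift the caddy off the rail, leave the mugs hanging still, and leave the loose things on the counter and in the basin where they are.

Things in the scene. Friction and masses are not known exactly. Their poses are not given: they have to be found in the camera images.
- sink: The fixed sink unit: steel basin 270 mm deep, 50 mm high, and behind it a cement upstand 172 mm high with the steel rail. Origin on the counter at the middle of the upstand's front face; x points from front to back, y along the rail, z up. The rail (10 mm thick, 150 mm up) carries caddy and mugs in three places about 160 mm apart, in any order. A tap stands at the front left corner, 145 mm high.
- caddy_hinge (a point): Point on the hinge axis of the caddy's lid, mid-width, 168 mm above the counter, 40 mm in front of the upstand. Axes of the caddy: x from its front (facing the robot) to its back, y along the hinge, z up. The caddy is a white plastic box 100 mm (x) by 120 mm (y) by 100 mm high, its top open under the lid, hung by its back; this point is 103 mm above its underside and 50 mm behind its middle.
- caddy_lid (a joint): Lid angle in rad: 0 fully shut (flat on the rim), 1.5 nearly upright; starts at 0.6 to 1.3. White plate, 104 mm from hinge (back rim) to free edge, 126 mm wide, 6 mm thick, hinge axis at mid-thickness. Opening swings its free edge up and away from the robot. Stiff hinge (0.06 N m): it stays where left; about 0.6 N at the free edge moves it.
- caddy_catch (a joint): Travel of the catch in m: 0 drawn out to the front, clear of the lid; 0.025 fully home at its stop, its tongue over the shut lid by about 21 mm. It slides along the caddy's x, from front to back, with 1.5 N of friction, and stays where left. Starts at 0 to 0.005.
- catch_tab (a point): Top of the front face (the one to push) of the catch's upright tab, mid-width; moves with the catch. The tab, 30 mm wide, 7 mm thick, rises 18 mm above a flat grey tongue (38 mm long, 4 mm thick) at the middle of the caddy's front. With the catch at 0 it lies 146 mm in front of the hinge axis, 27 mm above it. A ledge 25 mm below this point ends at the tab's front face; free space before it.
- lid_edge (a point): Middle of the lid's free edge, on the outer (upper) face, 104 mm from the hinge; moves with the lid (its x points from the free edge to the hinge, z out of the upper face).
- caddy (a joint): How far the caddy has been lifted off its hooks on the rail, in m: 0 hanging properly (it weighs about 0.5 kg).
- mug_a (a joint): Swing of one steel mug about its hook in rad, 0 hanging straight down. Only its resting at 0 matters.
- mug_b (a joint): Swing of the other steel mug about its hook in rad, 0 hanging straight down.
- mug_a_middle (a point): Middle of the first hanging steel mug, 76 mm across and 85 mm long, its axis level along the rail, hung by its handle; its highest part is 67 mm above this point.
- mug_b_middle (a point): Middle of the second hanging steel mug, like the first.
- tumbler: Loose steel tumbler, 60 mm across, 75 mm high, standing in the basin in front of the hanging things; origin at the centre of its underside. The basin is 50 mm high.
- tray: Loose aluminium tray, 150 by 190 by 22 mm, on the counter to the right; origin at the centre of its underside.
- bowl: Loose white melamine bowl, 140 mm across, 60 mm high, on the counter to the left; origin at the centre of its underside.
- spatula: Loose wooden spatula, 250 mm long, lying on the counter to the left, between the robot and the basin; origin near its middle.
- soap: Loose clear soap bottle, 60 mm across, 170 mm high, on the counter to the left of the basin; origin at the centre of its underside.

How it is judged:
By the outcome, as a careful person would: the job done as asked, in the order asked, and still so for the second after the job is handed in, with the robot touching nothing.
It also fails if it takes over 43 s, if anything falls off the work surface, if the arm or the gripper's body presses on something with over 40 N, if the wrist force passes 120 N, or if a joint passes its speed limit or range.

ROBOT

A 7-joint arm with a two-finger parallel gripper is mounted at the origin on the work surface. World frame = base frame: x ahead of the robot, y to its left, z up, the work surface at z = 0. Lengths are in m, angles in rad, forces in N, time in s.
With the tool pointing down it reaches from about 0.4 to 0.9 m from the base axis. Payload 5.6 kg.
Tool frame: the origin (TCP) lies on the mounting face of the last link; the fingertips stand 190 mm ahead of it and the grasp point (between the pads) lies ahead of it (r.grip_depth is the z of the grasp point in the tool frame, in m); z points along the fingers, y is the direction in which the jaws open and shut (so a half turn about z gives the same grasp; the last joint's range is limited). The gripper opens to 92 mm and grips with 3 to 60 N. Pads are 20 mm wide; open, the fingers measure 128 mm over their backs; the gripper's body (75 mm by 189 mm) begins 69 mm behind the grasp point.
Start: joints at [-1.146, 0.468, -0.012, 1.603, 0.006, 1.071, -0.056], TCP at [0.293, 0.58, 0.405] pointing down, gripper open.
Joint ranges: [-2.53, 2.53], [-0.31, 2.02], [-1.57, 1.55], [0.28, 2.44], [-1.29, 4.43], [0.15, 1.84], [-2.92, 2.92]. Speed limits (rad/s): [2.57, 2.57, 3.14, 3.14, 3.14, 3.14, 3.14].

INTERFACE

Orientations are given as a unit quaternion [x, y, z, w].
In Python, from plant import r gives the robot as it stands.
- The arm moves only by the shell command python3 -m handwheel 'ROWS' [FORCE]. ROWS is JSON, a list that holds one entry, the list of rows, each a list of 5 numbers: the shift along the tool's x, y, z in m, then the turn about the tool's z in rad, then the opening, from -1 (shut) to 1 (fully open). A call has 1 to 12 rows; each row shifts and turns the pose as measured when the row begins, along the tool's axes as they then stand; what a row does not reach is not made up. A row lasts 1/8 s, in which the tool goes at most 62.5 mm and 10.7 degrees, less where a joint would pass 70% of its speed; a pose out of reach is approached as far as the arm can. A call with a gripper value outside its range is refused whole. The fingers move at their own pace and stop on an object; FORCE is the grip in N (left out, the last holds). Time passes only in rows, so rows that do not move let the fingers close. It gives the time, the measured TCP pose, the force and the opening at its end, in the units of the state.
- r.get_obs(): the state, without advancing time (a new reading comes with each control period).
- r.read_camera(name): name is "scene" or "top" or "wrist"; returns (picture, depth): 384x512x3 uint8, red, green, blue; 384x512 float32, m along the optical axis (not along the pixel's ray), 0 where there is no reading.
- r.calibration(name): a dict with "intrinsics" (3x3 intrinsics, pixels), "origin" and "rotation" of the camera in the world. Camera axes: x right, y up, looking along -z (the intrinsics and any distortion apply to the point x, -y, -z); pixel columns grow to the right and rows downward; lengths in m; the calibration is good to about 2 mm. A picture is of the moment at which its call begins: read the wrist's pose just before it. calibration takes no time and is no camera call; for the wrist camera it gives the pose at the moment of the call.
- r.job_done(): hands the job in, once; it reports no verdict.
Trained networks look in the newest picture that a camera, given by its name, has taken for a name from the list of things; names that differ only in an ending like _2 or _b are one class to them, and where a whole thing is asked for, a point or a joint stands for the part that bears it (a point fixed in the world has none). Each returns a list of dicts, best first, with "confidence" (0 to 1); they miss things now and then, are a little off and sometimes report something else, mostly with a low value. They report only what shows in the picture. A call takes as long as a camera call.
- r.look_for(camera, thing): "location" ([x, y, z] in m, in world coordinates, good to about 4 mm: the middle of the surface that is visible of it).
- r.masks_of(camera, thing): "pixels" (384x512 bool, what is visible of it).
- r.pinpoint(camera, thing): "location" ([x, y, z] in m, in world coordinates, good to about 4 mm: a listed point, or the origin of a listed thing).
The state is a dict: "time_s": time; "joint_positions": joint angles; "qd": joint speeds; "effort": joint torques, N m; "ee_pos": TCP position; "orientation": TCP orientation; "contact_force": force on the tool from outside, world axes, zero at the start; "wrist_torque": the same for the moment, N m; "width": finger opening in m.
Only numpy, scipy, OpenCV 4.12 (cv2) and the standard library are available. Lean on these libraries where they do the work, as an engineer would, in place of code of your own. Each camera call takes 0.05 s, during which the arm holds its last target. There are 200 camera calls.

## Working session

There is one attempt and no reset: what is moved stays moved. The work goes in short steps, Python scripts to look and compute and a shell command to move; the robot and the scene stay as the last step left them, time stands still between calls to the robot, and variables do not carry over. Pictures are saved under pics/ and viewed, about 8 in all and at most 12, crops included, and the job is handed in when it is done.

```bash
mkdir -p pics; ls; python3 - <<'E'
from plant import r
import cv2,numpy as np
o=r.get_obs();print(o['time_s'],o['ee_pos'],o['orientation'],o['width'],o['contact_force'],r.grip_depth)
for c in ['scene','top']:
    p,d=r.read_camera(c);cv2.imwrite(f'pics/{c}0.png',p[:,:,::-1])
    print(c,r.calibration(c)['origin'])
    for t in ['sink','caddy_hinge','catch_tab','lid_edge','mug_a_middle','tumbler','soap']:
        print(t,[(np.round(x['location'],3).tolist(),round(x['confidence'],2)) for x in r.pinpoint(c,t)[:3]])
E
```

```text
pics
0.0 [0.29305317 0.57991151 0.40374692] [ 2.31816133e-01  9.72759221e-01 -8.71117046e-04 -1.37227339e-04] 0.09215694137126465 [0.49058774 0.12334506 0.87380674] 0.1714
scene [ 1.02722214 -0.24318674  1.17827593]
sink [([0.638, -0.045, 0.002], 0.88)]
caddy_hinge [([0.576, 0.103, 0.171], 0.69)]
catch_tab [([0.438, 0.084, 0.196], 0.44)]
lid_edge [([0.548, 0.101, 0.266], 0.56)]
mug_a_middle [([0.564, -0.058, 0.067], 0.96)]
tumbler [([0.39, 0.041, 0.004], 0.78)]
soap [([0.524, 0.452, 0.006], 0.66)]
top [ 0.16765878 -0.03077596  1.59315952]
sink [([0.638, -0.045, 0.001], 0.6)]
caddy_hinge [([0.576, 0.104, 0.167], 0.59)]
catch_tab [([0.431, 0.085, 0.196], 0.44)]
lid_edge [([0.552, 0.099, 0.274], 0.53)]
mug_a_middle []
tumbler [([0.386, 0.042, 0.006], 0.57)]
soap [([0.524, 0.455, 0.0], 0.93), ([0.58, -0.227, 0.066], 0.65), ([0.389, 0.045, 0.006], 0.61)]
```

View pics/scene0.png

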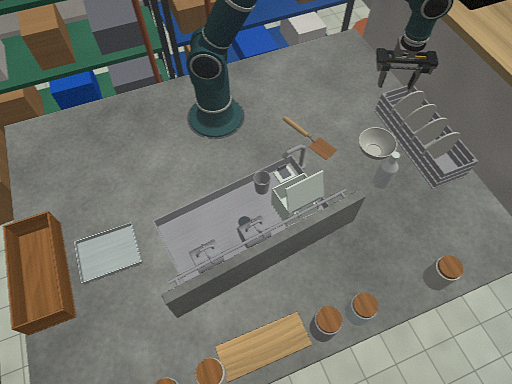

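View pics/top0.png

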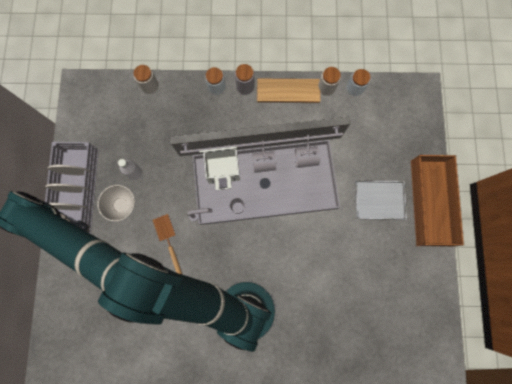

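The scene picture shows the caddy as the leftmost item on the rail, around (295,190), with its lid almost upright. The tumbler is at (262,182), the tap at (300,155), and the mugs at (250,225) and (203,250). In the top view the caddy is at (222,165) with its catch at (221,182), toward the robot.

```bash
cat > h.py <<'E'
from plant import r
import cv2,numpy as np
def cloud(c,d,cal):
    K=np.array(cal['intrinsics']);v,u=np.indices(d.shape)
    P=np.stack([(u-K[0,2])/K[0,0]*d,-(v-K[1,2])/K[1,1]*d,-d],-1)
    return P@np.array(cal['rotation']).T+np.array(cal['origin'])
def snap(c,name=None):
    cal=r.calibration(c);p,d=r.read_camera(c)
    if name: cv2.imwrite(f'pics/{name}.png',p[:,:,::-1])
    return p,d,cloud(c,d,cal)
def plane(Q):
    m=np.median(Q,0)
    for k in range(4):
        n=np.linalg.svd(Q-Q.mean(0),full_matrices=False)[2][2]
        e=abs((Q-Q.mean(0))@n);Q=Q[e<max(.003,2*np.median(e))]
    return n,Q.mean(0),len(Q)
def to_tool(cur,target):
    from scipy.spatial.transform import Rotation as R
    o=r.get_obs();return R.from_quat(o['orientation']).inv().apply(np.array(target)-np.array(cur))
E
python3 - <<'E'
from h import *
o=r.get_obs();c=r.calibration('wrist')
print('wristcam',to_tool(o['ee_pos'],c['origin']),np.array(c['rotation']).round(2).tolist())
for cam in ['scene','top']:
    p,d,P=snap(cam)
    for t in ['lid_edge','caddy_hinge','caddy_lid','catch_tab']:
        m=r.masks_of(cam,t)
        if not m: print(cam,t,'none');continue
        k=m[0]['pixels']&(d>0);Q=P[k]
        print(cam,t,round(m[0]['confidence'],2),k.sum(),Q.min(0).round(3),Q.max(0).round(3))
        if t=='lid_edge':
            n,c,N=plane(Q);print('  plane',n.round(3),c.round(3),N)
    # upstand top
    k=(abs(P[...,2]-.172)<.006)&(P[...,0]>.6)&(P[...,0]<.75)&(abs(P[...,1]+.05)<.3)
    Q=P[k];f=np.polyfit(Q[:,1],Q[:,0],1);print('upstand',k.sum(),f,'yaw',-np.arctan(f[0]))
E
```

```text
wristcam [0.07499677 0.00050989 0.01853551] [-0.11, -0.07, 0.52, 0.84]Traceback (most recent call last):
  File "<stdin>", line 5, in <module>
  File "h.py", line 10, in snap
    return p,d,cloud(c,d,cal)
               ~~~~~^^^^^^^^^
  File "h.py", line 6, in cloud
    return P@np.array(cal['rotation']).T+np.array(cal['origin'])
           ~^~~~~~~~~~~~~~~~~~~~~~~~~~~~
ValueError: matmul: Input operand 1 has a mismatch in its core dimension 0, with gufunc signature (n?,k),(k,m?)->(n?,m?) (size 4 is different from 3)
```

```bash
sed -i "s/np.array(cal\['rotation'\]).T/R.from_quat(cal['rotation']).as_matrix().T/; 2a from scipy.spatial.transform import Rotation as R" h.py
python3 - <<'E'
from h import *
o=r.get_obs();c=r.calibration('wrist')
print('cam look in tool',to_tool([0,0,0],-R.from_quat(c['rotation']).as_matrix()[:,2]), c['intrinsics'])
for cam in ['scene','top']:
    p,d,P=snap(cam)
    for t in ['lid_edge','caddy_hinge','catch_tab']:
        m=r.masks_of(cam,t)
        if not m: print(cam,t,'none');continue
        k=m[0]['pixels']&(d>0);Q=P[k]
        print(cam,t,round(m[0]['confidence'],2),k.sum(),Q.min(0).round(3),Q.max(0).round(3))
        if t=='lid_edge':
            n,c,N=plane(Q);print('  plane',n.round(3),c.round(3),N)
    k=(abs(P[...,2]-.172)<.006)&(P[...,0]>.6)&(P[...,0]<.75)&(abs(P[...,1]+.05)<.3)
    Q=P[k];f=np.polyfit(Q[:,1],Q[:,0],1);print('upstand',k.sum(),f,'yaw',-np.arctan(f[0]))
E
```

```text
cam look in tool [-2.64119154e-01  6.76689381e-04  9.64489821e-01] [[334.96227443   0.         256.9514091 ]
 [  0.         334.96227443 194.59981671]
 [  0.           0.           1.        ]]
scene lid_edge 0.58 1002 [0.483 0.036 0.068] [0.587 0.163 0.272]
  plane [0.957 0.125 0.263] [0.563 0.099 0.226] 832
scene caddy_hinge 0.55 2046 [0.328 0.03  0.001] [0.602 0.206 0.272]
scene catch_tab 0.42 135 [0.433 0.069 0.168] [0.474 0.105 0.199]
upstand 2182 [-0.1293452   0.64639656] yaw 0.12863103142642013
top lid_edge 0.66 80 [0.539 0.04  0.161] [0.579 0.151 0.275]
  plane [-0.964 -0.122 -0.238] [0.552 0.096 0.252] 75
top caddy_hinge 0.7 1185 [0.428 0.033 0.002] [0.58  0.158 0.275]
top catch_tab 0.64 87 [0.431 0.068 0.168] [0.469 0.099 0.201]
upstand 1265 [-0.12995985  0.64264017] yaw 0.129235522728586
```

```bash
python3 -m handwheel '[[[0,0,-0.04,-0.15,-1],[0,0,-0.04,-0.15,-1],[0,0,-0.04,-0.15,-1],[0,0,-0.01,-0.15,-1],[-0.02,-0.055,0,0,-1],[-0.02,-0.055,0,0,-1],[-0.02,-0.055,0,0,-1],[-0.02,-0.055,0,0,-1],[-0.02,-0.055,0,0,-1],[-0.02,-0.055,0,0,-1],[-0.02,-0.055,0,0,-1],[-0.02,-0.055,0,0,-1]]]' 20
python3 - <<'E'
from h import *
o=r.get_obs();print(o['ee_pos'],np.array(o['orientation']).round(3),o['width'],to_tool(o['ee_pos'],[.546,.099,.53]))
E
```

```text
time_s: 2.75
ee_pos: [0.5225, 0.1617, 0.5391]
orientation: [-0.081, 0.997, 0.001, 0.001]
contact_force: [0.9, 0.1, 0.2]
width: 0.0003
[0.52245708 0.16171906 0.53911161] [-0.081  0.997  0.001  0.001] 0.0002756728226949293 [-0.01303604 -0.06573081  0.00897183]
```

```bash
python3 -m handwheel '[[[-0.007,-0.035,0.005,0.033,-1],[-0.006,-0.032,0.005,0,-1],[0,0,0,0,-1]]]'
python3 - <<'E'
from h import *
o=r.get_obs();print(R.from_quat(o['orientation']).as_matrix()[:,0])
p,d,P=snap('wrist','w1')
for t in ['caddy_hinge','catch_tab','lid_edge']:
    print(t,[(np.round(x['location'],3).tolist(),round(x['confidence'],2)) for x in r.pinpoint('wrist',t)[:2]])
h=np.array([.576,.103,.168]);a=.129
M=np.array([[np.cos(a),-np.sin(a),0],[np.sin(a),np.cos(a),0],[0,0,1]])
L=(P-h)@M   # caddy frame
np.save('L1.npy',L)
k=(d>0)&(abs(L[...,1])<.012)&(L[...,2]>-.05)&(L[...,0]<.02)&(L[...,0]>-.18)
Q=L[k];Q=Q[np.argsort(Q[:,0])]
for x0 in np.arange(-.16,.02,.004):
    q=Q[(Q[:,0]>=x0)&(Q[:,0]<x0+.004)]
    if len(q): print(round(x0,3),np.percentile(q[:,2],[5,50,95]).round(3),len(q))
E
```

```text
time_s: 3.12
ee_pos: [0.5471, 0.0894, 0.5292]
orientation: [-0.059, 0.998, 0.001, 0.002]
contact_force: [-0.4, -0.4, -0.7]
width: 0.0007
[-0.99295897 -0.118386   -0.00415319]
caddy_hinge [([0.575, 0.103, 0.168], 0.56)]
catch_tab [([0.436, 0.086, 0.195], 0.95)]
lid_edge [([0.551, 0.103, 0.27], 0.61)]
-0.144 [0.027 0.028 0.03 ] 106
-0.14 [0.011 0.028 0.029] 186
-0.136 [0.009 0.01  0.012] 117
-0.132 [0.009 0.01  0.012] 116
-0.128 [0.009 0.01  0.012] 121
-0.124 [0.009 0.01  0.012] 107
-0.12 [0.009 0.01  0.012] 111
-0.116 [0.009 0.01  0.012] 112
-0.112 [0.009 0.011 0.012] 99
-0.108 [0.003 0.01  0.011] 122
-0.104 [0.002 0.003 0.004] 101
-0.1 [-0.003 -0.001  0.004] 95
-0.096 [-0.003 -0.002 -0.001] 24
-0.064 [0.267 0.279 0.285] 4234
-0.06 [0.274 0.284 0.285] 2041
-0.056 [0.278 0.284 0.285] 1875
-0.052 [0.278 0.285 0.286] 1569
-0.048 [0.274 0.285 0.285] 204
-0.044 [0.184 0.218 0.236] 1799
-0.04 [0.177 0.2   0.236] 720
-0.036 [0.206 0.236 0.268] 215
-0.032 [0.1   0.102 0.263] 168
-0.028 [0.101 0.102 0.257] 186
-0.024 [0.067 0.209 0.258] 64
-0.02 [0.086 0.229 0.25 ] 4
-0.012 [0.023 0.027 0.032] 18
-0.008 [0.02  0.021 0.022] 6
-0.004 [-0.048 -0.021  0.002] 276
0.012 [-0.012 -0.011 -0.01 ] 41
0.016 [-0.015 -0.013 -0.012] 21
```

View pics/w1.png

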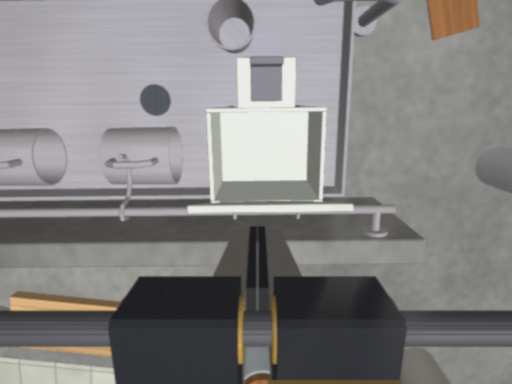

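The wrist picture shows the caddy's open box at (265,150). The lid is seen edge-on at row 209, the catch is at (267,80) with its tongue just clear of the rim, and the closed fingers are above and behind. In depth, the tongue ends about 105 mm in front of the hinge, so the catch is near 2 mm and the lid should just pass it. Next I'll go behind the lid.

```bash
python3 -m handwheel '[[[-0.04,0.005,0,0,-1],[-0.035,0.005,0,0,-1],[0,0,0.05,0,-1],[0,0,0.05,0,-1],[0,0,0,0,-1]]]'
cat > t.py <<'E'
from h import *
h=np.array([.576,.103,.168]);a=.129
M=np.array([[np.cos(a),-np.sin(a),0],[np.sin(a),np.cos(a),0],[0,0,1]])
o=r.get_obs();print('tip in caddy',((np.array(o['ee_pos'])-[0,0,.19]-h)@M).round(4),np.round(o['contact_force'],1),o['time_s'])
E
python3 t.py
```

```text
time_s: 3.95
ee_pos: [0.6206, 0.1235, 0.4298]
orientation: [-0.07, 0.998, 0.004, 0.004]
contact_force: [-0.0, 0.0, 0.0]
width: 0.0004
tip in caddy [0.0469 0.0145 0.0718] [-0.  0.  0.] 3.95
```

```bash
python3 -m handwheel '[[[0.03,-0.014,0,0,-1],[0.03,0,0.003,0,-1],[0.02,0,0.003,0,-1],[0.02,0,0.014,0,-1],[0.013,0,0.02,0,-1],[0,0,0,0,-1]]]'
python3 t.py
```

```text
time_s: 4.7
ee_pos: [0.5118, 0.0989, 0.4029]
orientation: [-0.074, 0.997, 0.007, 0.016]
contact_force: [-0.1, 0.4, 0.6]
width: 0.0008
tip in caddy [-0.0642  0.0042  0.0449] [-0.1  0.4  0.6] 4.7
```

```bash
sed -i "s/np.array(o\['ee_pos'\])-\[0,0,.19\]/np.array(o['ee_pos'])+R.from_quat(o['orientation']).as_matrix()@[0,0,.19]/; s/'tip in caddy'/'z',R.from_quat(o['orientation']).as_matrix()[:,2].round(3),'tip in caddy'/" t.py; python3 t.py
python3 -m handwheel '[[[0,0,0.015,0,-1],[0,0,0.015,0,-1],[0,0,0.005,0,-1],[0,0,0,0,-1]]]'
python3 t.py
```

```text
z [ 0.031  0.016 -0.999] tip in caddy [-0.058   0.0065  0.045 ] [-0.1  0.4  0.6] 4.7
time_s: 5.2
ee_pos: [0.5154, 0.1007, 0.3689]
orientation: [-0.075, 0.997, 0.008, 0.019]
contact_force: [-0.5, -0.2, 0.7]
width: 0.0001
z [ 0.036  0.018 -0.999] tip in caddy [-0.0532  0.008   0.0111] [-0.5 -0.2  0.7] 5.2
```

```bash
python3 -m handwheel '[[[0.012,0,0.002,0,-1],[0.008,0,0.005,0,-1],[0,0,0.005,0,-1],[0,0,0.003,0,-1]]]'
python3 t.py
python3 -m handwheel '[[[0,0,0.004,0,-1],[0,0,0.004,0,-1]]]'
python3 t.py
```

```text
time_s: 5.7
ee_pos: [0.4956, 0.0973, 0.3607]
orientation: [-0.074, 0.997, 0.009, 0.021]
contact_force: [-10.0, -3.3, 27.1]
width: 0.0006
z [ 0.041  0.021 -0.999] tip in caddy [-0.0723  0.0076  0.0029] [-10.   -3.3  27.1] 5.7
time_s: 5.95
ee_pos: [0.4952, 0.0969, 0.3606]
orientation: [-0.074, 0.997, 0.01, 0.022]
contact_force: [-11.9, -2.7, 32.9]
width: 0.0002
z [ 0.043  0.023 -0.999] tip in caddy [-0.0722  0.0077  0.0028] [-11.9  -2.7  32.9] 5.95
```

The tip is firmly stopped at 3 mm above the hinge axis, which is the height of the shut lid's top. I'll lift off, go in front of the tab, and check.

```bash
python3 -m handwheel '[[[0,0,-0.03,0,-1],[0,0,-0.05,0,-1],[0.04,-0.004,-0.01,0,-1],[0.05,-0.004,0,0,-1],[0.03,0,0,0,-1],[0,0,0,0,-1]]]'
cat > look.py <<'E'
from t import *
import sys
p,d,P=snap('wrist',sys.argv[1])
for t in ['catch_tab','lid_edge']:
    print(t,[(((np.array(x['location'])-h)@M).round(3).tolist(),round(x['confidence'],2)) for x in r.pinpoint('wrist',t)[:2]])
L=(P-h)@M
Q=L[(d>0)&(abs(L[...,1])<.012)&(L[...,2]>-.05)&(L[...,2]<.06)]
for x0 in np.arange(-.16,.02,.004):
    q=Q[(Q[:,0]>=x0)&(Q[:,0]<x0+.004)]
    if len(q): print(round(x0,3),np.percentile(q[:,2],[5,50,95]).round(3),len(q))
s=L[(d>0)&(L[...,2]>.02)&(L[...,2]<.035)&(abs(L[...,0]+.135)<.03)&(abs(L[...,1])<.04)]
if len(s):print('tab top',s.min(0).round(4),s.max(0).round(4))
E
python3 look.py w2
```

```text
time_s: 6.7
ee_pos: [0.3671, 0.0674, 0.4477]
orientation: [-0.074, 0.997, 0.011, 0.024]
contact_force: [0.9, -0.9, -0.9]
width: 0.0006
z [ 0.046  0.025 -0.999] tip in caddy [-0.2025 -0.0049  0.0899] [ 0.9 -0.9 -0.9] 6.7
catch_tab []
lid_edge []
-0.112 [0.01  0.011 0.012] 6
-0.108 [0.01  0.01  0.011] 4
-0.104 [0.004 0.005 0.005] 3
-0.1 [0.004 0.005 0.006] 8
-0.096 [0.004 0.004 0.004] 3
-0.056 [0.004 0.005 0.006] 30
-0.052 [0.004 0.005 0.006] 79
-0.048 [0.004 0.005 0.006] 91
-0.044 [0.004 0.005 0.006] 76
-0.04 [0.004 0.005 0.006] 79
-0.036 [0.004 0.005 0.006] 84
-0.032 [0.004 0.005 0.006] 76
-0.028 [0.004 0.005 0.006] 84
-0.024 [0.004 0.005 0.006] 75
-0.02 [0.004 0.005 0.006] 88
-0.016 [0.004 0.005 0.006] 72
-0.012 [0.004 0.005 0.006] 54
```

View pics/w2.png

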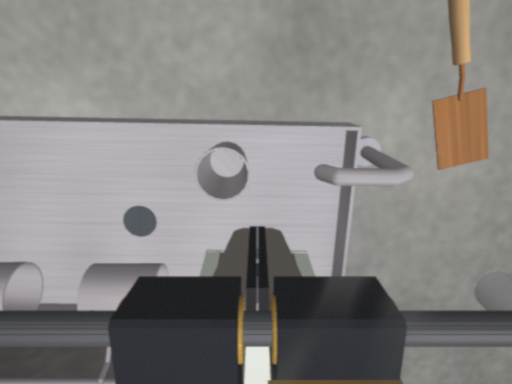

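The picture shows the fingers now in front of the caddy, with the lid filling the box top at (258,365). Depth is flat from 96 to 12 mm in front of the hinge, so the lid is shut. Now the catch.

```bash
python3 -m handwheel '[[[0,0.002,0.04,0,-1],[0,0.002,0.034,0,-1],[0,0,0,0,-1]]]'; python3 t.py
python3 -m handwheel '[[[-0.02,0,0,0,-1],[-0.02,0,0,0,-1],[0,0,0,0,-1]]]'; python3 t.py
```

```text
time_s: 7.22
ee_pos: [0.3761, 0.0747, 0.3729]
orientation: [-0.074, 0.997, 0.01, 0.026]
contact_force: [0.7, 0.0, 0.4]
width: 0.0003
z [ 0.049  0.024 -0.998] tip in caddy [-0.192   0.001   0.0152] [0.7 0.  0.4] 7.225
time_s: 7.6
ee_pos: [0.4191, 0.0811, 0.3773]
orientation: [-0.074, 0.997, 0.01, 0.026]
contact_force: [0.1, -0.5, 0.2]
width: 0.0003
z [ 0.051  0.024 -0.998] tip in caddy [-0.1482  0.0017  0.0196] [ 0.1 -0.5  0.2] 7.6
```

```bash
python3 -m handwheel '[[[-0.008,0,0.003,0,-1],[-0.008,0,0.002,0,-1],[-0.004,0,0.001,0,-1]]]'; python3 t.py
python3 -m handwheel '[[[-0.005,0,0.0005,0,-1],[-0.005,0,0.0005,0,-1]]]'; python3 t.py
python3 -m handwheel '[[[-0.005,0,0.0005,0,-1]]]'; python3 t.py
```

```text
time_s: 7.98
ee_pos: [0.4386, 0.0839, 0.3729]
orientation: [-0.074, 0.997, 0.01, 0.024]
contact_force: [-10.1, -1.2, 7.4]
width: 0.0002
z [ 0.046  0.024 -0.999] tip in caddy [-0.1294  0.0021  0.0151] [-10.1  -1.2   7.4] 7.975
time_s: 8.22
ee_pos: [0.4431, 0.0847, 0.3706]
orientation: [-0.074, 0.997, 0.009, 0.012]
contact_force: [-14.7, -2.1, 11.4]
width: 0.0005
z [ 0.023  0.02  -1.   ] tip in caddy [-0.1293  0.0022  0.0127] [-14.7  -2.1  11.4] 8.225
time_s: 8.35
ee_pos: [0.4452, 0.0851, 0.3694]
orientation: [-0.074, 0.997, 0.009, 0.007]
contact_force: [-14.1, -1.9, 10.8]
width: 0.0001
z [ 0.012  0.018 -1.   ] tip in caddy [-0.1294  0.0022  0.0114] [-14.1  -1.9  10.8] 8.35
```

The catch hit a firm stop at 14 N, close to the expected home position. I'll back off and check.

```bash
python3 -m handwheel '[[[0.02,0,0,0,-1],[0.03,0,0,0,-1],[0,0,-0.05,0,-1],[0,0,-0.06,0,-1],[-0.03,0,-0.05,0,-1],[-0.05,0,0,0,-1],[-0.05,0,0,0,-1],[-0.03,0,0,0,-1],[0,0,0,0,-1],[0,0,0,0,-1]]]'; python3 look.py w3
python3 - <<'E'
from h import *
for c in ['scene','top']:
    snap(c,c+'1')
    for t in ['catch_tab','tumbler','mug_a_middle']: print(c,t,[(np.round(x['location'],3).tolist(),round(x['confidence'],2)) for x in r.pinpoint(c,t)[:2]])
E
```

```text
time_s: 9.6
ee_pos: [0.5546, 0.099, 0.5368]
orientation: [-0.075, 0.997, 0.009, 0.01]
contact_force: [0.3, -0.1, 0.7]
width: 0.0007
z [ 0.018  0.02  -1.   ] tip in caddy [-0.0178  0.0021  0.1789] [ 0.3 -0.1  0.7] 9.6
catch_tab [([-0.117, -0.002, 0.026], 0.64), ([-0.006, 0.355, -0.169], 0.4)]
lid_edge [([0.002, -0.004, 0.001], 0.25)]
-0.148 [0.002 0.003 0.004] 21
-0.144 [0.002 0.003 0.005] 114
-0.14 [0.002 0.004 0.005] 118
-0.136 [0.002 0.003 0.005] 105
-0.132 [0.002 0.003 0.005] 119
-0.128 [0.002 0.003 0.005] 105
-0.124 [0.002 0.004 0.005] 65
-0.12 [0.027 0.028 0.03 ] 119
-0.116 [0.01  0.028 0.029] 157
-0.112 [0.009 0.01  0.012] 105
-0.108 [0.009 0.01  0.012] 116
-0.104 [0.009 0.01  0.012] 99
-0.1 [0.009 0.01  0.012] 102
-0.096 [0.009 0.01  0.012] 110
-0.092 [0.01  0.01  0.012] 101
-0.088 [0.01  0.011 0.012] 98
-0.084 [0.003 0.009 0.011] 98
-0.08 [0.003 0.004 0.006] 95
-0.076 [0.003 0.005 0.006] 97
-0.072 [0.003 0.004 0.006] 90
-0.068 [0.003 0.004 0.006] 95
-0.064 [0.003 0.004 0.006] 94
-0.06 [0.003 0.004 0.006] 90
-0.056 [0.003 0.005 0.006] 92
-0.052 [0.003 0.004 0.006] 95
-0.048 [0.003 0.005 0.005] 94
-0.044 [0.003 0.005 0.006] 95
-0.04 [0.003 0.005 0.006] 95
-0.036 [0.004 0.005 0.006] 90
-0.032 [0.004 0.005 0.006] 84
-0.028 [0.003 0.004 0.006] 82
-0.024 [0.003 0.005 0.006] 90
-0.02 [0.004 0.005 0.006] 90
-0.016 [0.004 0.005 0.006] 79
-0.012 [0.003 0.004 0.006] 84
-0.008 [0.003 0.005 0.005] 88
-0.004 [0.004 0.005 0.006] 83
0.0 [0.004 0.005 0.007] 80
0.008 [-0.013 -0.012 -0.01 ] 61
0.012 [-0.013 -0.012 -0.011] 65
0.016 [-0.014 -0.013 -0.012] 21
tab top [-0.12   -0.0136  0.02  ] [-0.1129  0.0155  0.0304]
scene catch_tab []
scene tumbler [([0.389, 0.041, 0.001], 0.82)]
scene mug_a_middle [([0.562, -0.059, 0.066], 0.94), ([0.462, 0.087, 0.198], 0.21)]
top catch_tab []
top tumbler [([0.39, 0.045, 0.006], 0.43)]
top mug_a_middle [([0.564, -0.062, 0.066], 0.72)]
```

View pics/w3.png

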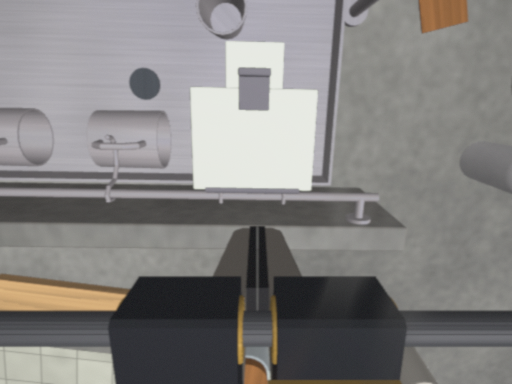

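View pics/scene1.png

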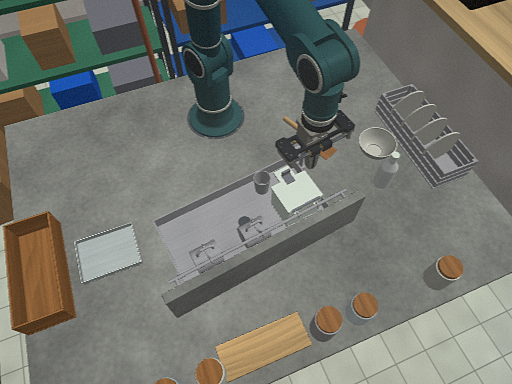

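The wrist picture shows the lid flat over the box, with the grey tongue lying over its front edge at (255,90). The scene picture shows the mugs and tumbler unmoved. The tab front is at −120 mm (home is −121 mm) and the tongue ends at about −82 mm (home is −83 mm).

```bash
python3 -c "
from plant import r
o=r.get_obs();print(o['time_s'],o['contact_force'],abs(o['qd']).max());print(r.job_done())"
```

```text
10.15 [ 0.17515196  0.04940682 -0.38781524] 0.0024366184597439168
the job is handed in; nothing more can be done
None
```

The caddy is closed: I pushed the lid down from behind with the closed fingertips until it was fully shut. Only then did I push the catch home over its edge. I backed the arm clear and handed the job in at about 10 s; the hand-in gives no verdict.

- **Lid:** the tip stopped firmly under about 33 N, 3 mm above the hinge axis, which is the height of the shut lid's top. Afterwards the depth readings were flat across the whole lid.
- **Catch:** it stopped firmly at about 14 N. The tab front is 120 mm in front of the hinge (121 mm is fully home), and the tongue overlaps the lid by about 21 mm. That is within the measuring error of about 2 mm.
- **Surroundings:** the tumbler and one mug measured within about 4 mm of where they started. The networks never gave me the other mug as a mug, so I checked it only by eye, and it looks unmoved in the pictures. I saw no change in the other loose things, but did not measure them.
- **Checks that failed:** the scene and top cameras could not find the catch tab in the final views. The wrist view found it where expected, and the depth profile agreed. Its guess for the lid edge was wrong (confidence 0.25), so I ignored it.

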